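# Clamp a whetstone with a folding-crank stone clamp

## Task

Clamp the whetstone in its stone clamp: on the clamp that holds the stone (the other one is empty), lift the folded crank handle until it clicks upright, then use it to crank the handwheel clockwise, seen from above, as far as it goes, so that the jaw closes on the stone. Leave the crank standing upright and let go.

Things in the scene. Friction and masses are not known exactly. Their poses are not given: they have to be found in the camera images.
- clamp: Clamp holding the stone (an identical empty one stands beside it). Base 390x100 mm; flat handwheel 113 across, face 88 high; post at its centre with two cheeks (x -15..15, 17 apart, 130 high): the crank folded between them locks the wheel to 15 deg. Then jaw, bed, end stop. Origin: on the bench under the wheel's vertical axis; x from wheel to stone, -60..330 mm; z up. Heights are from the bench.
- crank (a joint): Folding crank: 12 mm rod, with a freely swivelling black ball knob (26 mm), 84 mm from the hinge. 0 = folded level along clamp +x, knob at x 42, 118 mm high, 17 mm of air below; 1.57 = upright, stop 1.60. Hinge 118 high, 42 mm from the wheel axis (at clamp x -42, parallel to y, while wheel = 0). A sprung ball resists from 0.7 (2-4 N at the knob), past 1.2 it snaps upright; latched above 1.35.
- wheel (a joint): Angle of its handwheel about the vertical axis under which the clamp's origin lies. 0 = parked, grows clockwise seen from above, stop at 1.65 rad (95 deg). The crank's hinge goes round with it. Needs about 3 N at the upright crank and stays where left. Moves the jaw 8 mm per rad to the stone, which it pushes against the end stop and grips near 1.65.
- stone: Whetstone, block 205 x 70 x 28 mm, ochre upper half on a grey-brown lower half, 0.75 kg, lying loose and lengthwise on the clamp's black rubber bed (24 mm above the bench) between aluminium jaw and grey end stop, with about 14 mm of play in all. The jaw pushes it home; it need not be handled. Origin: centre of its underside, x along its length.
Things that resemble listed ones, but are neither listed nor needed, are in the scene too. Of the things like the stone, leave any that is blue, green or purple; of the rest the larger one is meant.

How it is judged:
On the way, in this order (a step that is already met when the one before it is completed fails the run):
1. the crank handle is swung up and latched upright, the wheel still near its parked place (value of joint crank above 1.35 rad and value of joint wheel below 0.6 rad), for 0.2 s.
2. the wheel is cranked clockwise to its stop with the handle latched upright (value of joint wheel above 1.47 rad and value of joint crank above 1.2 rad), for 0.2 s.
At the end, for the whole second after the job is handed in: The wheel is within about 0.2 rad of its clockwise stop (above 1.45), the crank stands latched upright (above 1.35), and the stone lies flat and at rest in its bed, its centre 188 to 200 mm along the clamp from the wheel axis and within 20 mm of its centre line (value of joint wheel above 1.45 rad and value of joint crank above 1.35 rad and x of stone in the frame of clamp between 0.188 and 0.2 m and y of stone in the frame of clamp between -0.02 and 0.02 m and angle between stone's own z axis and vertical below 0.12 rad and linear speed of stone below 0.02 m/s and velocity of joint wheel below 0.1 rad/s); the robot touches nothing.
It also fails if it takes over 45 s, if anything falls off the work surface, if the arm or the gripper's body presses on something with over 40 N, if the wrist force passes 120 N, or if a joint passes its speed limit or range.

## Robot

A 6-joint arm with a two-finger parallel gripper is mounted at the origin on the work surface. World frame = base frame: x ahead of the robot, y to its left, z up, the work surface at z = 0. Lengths are in m, angles in rad, forces in N, time in s.
With the tool pointing down it reaches from about 0.35 to 0.775 m from the base axis. Payload 5.5 kg.
Tool frame: the origin (TCP) lies at the very end of the fingers, on their centre line; the grasp point (between the pads) lies 19 mm behind it (env.grip_point_offset is the distance from the TCP to the grasp point, in m); z points along the fingers, y is the line along which they close (so a half turn about z gives the same grasp; the last joint's range is limited). The gripper opens to 85 mm and grips with 20 to 120 N. Pads are 22 mm wide; open, the fingers measure 114 mm over their backs; the gripper's body (76 mm by 85 mm) begins 54 mm behind the grasp point. The pads swing forward as they close: fully open they stand 13 mm farther back than shut.
Start: joints at [-0.14, 0.313, 0.046, 1.304, 0, 1.431], TCP at [0.575, -0, 0.231] pointing down, gripper open.
Joint ranges: [-2.76, 2.76], [-0.86, 1.69], [-1.03, 1.26], [-2.2, 2.34], [-1.47, 1.5], [-3.14, 3.14]. Speed limits (rad/s): [2.57, 2.57, 3.14, 3.14, 3.14, 3.14].

## Interface

Orientations are given as a unit quaternion [w, x, y, z].
In Python, from workcell import sensors, imaging, workorder, env gives the robot as it stands.
- The arm moves only by the shell command python3 -m handwheel 'ROWS' [FORCE]. ROWS is JSON, a list of rows, each a list of 5 numbers: the shift along the tool's x, y, z in mm, then the turn about the tool's z in rad, then the opening, from 0 (shut) to 1 (fully open). A call has 1 to 8 rows; each row is the pose to reach, as a shift and turn from the pose commanded when the call began, along the tool's axes at that moment; what a row does not reach only later rows make up. A row lasts 1/10 s, in which the tool goes at most 50 mm and 8.59 degrees, less where a joint would pass 70% of its speed; a pose out of reach is approached as far as the arm can. A call with a gripper value outside its range is refused whole. The fingers move at their own pace and stop on an object; FORCE is the grip in N (left out, the last holds). Time passes only in rows, so rows that repeat a pose let the fingers close. It gives the time, the measured TCP pose, the force, the opening and the grip force at its end, in the units of the state.
- sensors.get_state(): the state, without advancing time (a new reading comes with each control period).
- imaging.read_camera(name): name is "scene" or "side" or "wrist"; returns a dict with "color" (480x640x3 uint8, blue, green, red), "z_map" (480x640 float32, m along the optical axis (not along the pixel's ray), 0 where there is no reading), "fx", "fy", "cx", "cy" (pixels), "xyz" and "rotation" of the camera in the world. Camera axes: x right, y down, z forward; pixel columns grow to the right and rows downward; lengths in m; the calibration is good to about 2 mm. A picture is of the moment at which its call begins.
- workorder.hand_in(): hands the job in; it is judged then, once.
The state is a dict: "clock": time; "joint_pos": joint angles; "qvel": joint speeds; "tau": joint torques, N m; "tcp_pos": TCP position; "orientation": TCP orientation; "wrist_force": force on the tool from outside, world axes, zero at the start; "ft_torque": the same for the moment, N m; "finger_gap": finger opening in m; "grip_force": force on a finger pad.
Only numpy, scipy, OpenCV 4.12 (cv2) and the standard library are available. Lean on these libraries where they do the work, as an engineer would, in place of code of your own. Each camera call takes 0.05 s, during which the arm holds its last target. There are 200 camera calls.

## Working session

There is one attempt and no reset: what is moved stays moved. The work goes in short steps, Python scripts to look and compute and a shell command to move; the robot and the scene stay as the last step left them, time stands still between calls to the robot, and variables do not carry over. Pictures are saved under pics/ and viewed, at most 10 in all, crops included, and the job is handed in when it is done.

```bash
mkdir -p pics
cat > h.py <<'E'
import numpy as np, cv2
from workcell import sensors, imaging, workorder, env
def snap(name):
    d=imaging.read_camera(name); np.save  # noqa
    np.savez('pics/%s.npz'%name,**d); return d
def load(name): return dict(np.load('pics/%s.npz'%name))
def cloud(d):
    v,u=np.mgrid[:480,:640]; z=d['z_map']
    p=np.stack([(u-d['cx'])/d['fx']*z,(v-d['cy'])/d['fy']*z,z],-1)
    return p@np.array(d['rotation']).T+d['xyz']
E
python3 - <<'E'
from h import *
for n in ('scene','side'):
    d=snap(n); cv2.imwrite(f'pics/{n}1.png',d['color']); print(n,d['xyz'],d['rotation'],d['fx'])
print(sensors.get_state())
E
```

```text
scene [1.38209417 0.65799696 0.74014951] [-0.23271264  0.43499549  0.76365589 -0.41647742] 563.6553700495
side [0.27698898 1.1351026  0.70860373] [ 0.05638517 -0.11590701  0.86183618 -0.49053508] 474.1691641150958
{'clock': 0.1, 'joint_pos': array([-1.39594617e-01,  3.13945963e-01,  4.51015062e-02,  1.30357202e+00,
       -6.22915506e-06,  1.43123204e+00]), 'qvel': array([-0.00031854, -0.0001009 ,  0.00265159, -0.00088266, -0.00109464,
        0.00036054]), 'tau': array([ 3.58776997e-03, -4.81727242e+01,  2.99244744e+01,  1.27543980e-02,
       -1.12281841e-04,  1.60051752e-05]), 'tcp_pos': array([5.74561220e-01, 5.32303965e-05, 2.30489911e-01]), 'orientation': array([-6.45055592e-04,  7.07117270e-01,  7.07095828e-01, -4.90031685e-04]), 'wrist_force': array([ 0.0073287 , -0.81826948, -0.19569412]), 'ft_torque': array([-0.01297382, -0.00117961, -0.03715858]), 'grip_force': 0.0, 'finger_gap': 0.08516437970761052}
```

View pics/scene1.png

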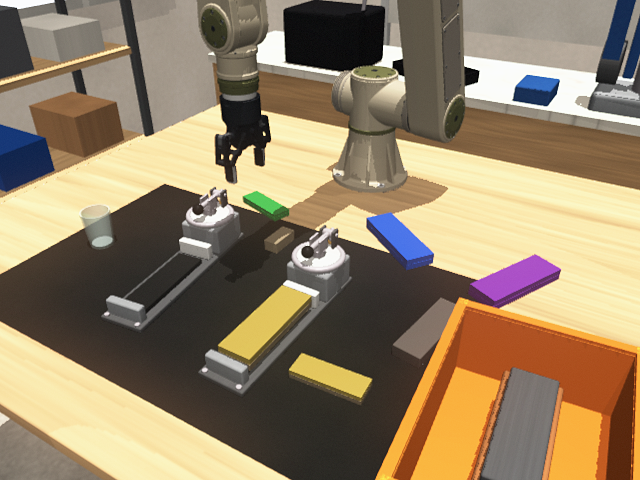

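View pics/side1.png

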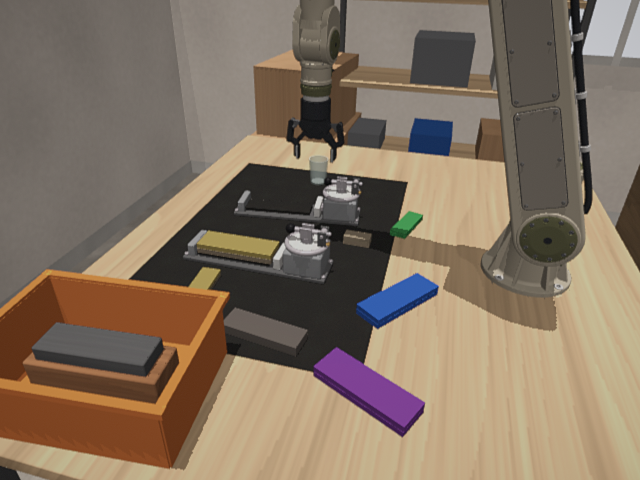

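Scene view: the stone-holding clamp has its wheel at about (319,257), black knob (307,252) and stone (265,325). Possible confusions are the empty clamp, wheel (211,215) and knob (197,210); the loose small yellow stone (330,377); the grey one (427,330); and the blue, green and purple ones. I choose the clamp at (319,257), since the larger ochre stone is in its bed. Next: a close crop and measurements.

Run:
```python
from h import *
d=load('scene'); c=d['color']; P=cloud(d)
a=cv2.resize(c[215:395,195:375],None,fx=3.3,fy=3.3,interpolation=cv2.INTER_CUBIC)
cv2.imwrite('pics/crop1.png',a)
for n in ('scene','side'):
    d=load(n);c=d['color'];P=cloud(d);hsv=cv2.cvtColor(c,cv2.COLOR_BGR2HSV)
    m=(hsv[...,0]>15)&(hsv[...,0]<32)&(hsv[...,1]>100)&(P[...,2]>.044)&(P[...,2]<.06)&(d['z_map']>0)
    box=np.zeros_like(m)
    if n=='scene': box[270:380,205:325]=1
    else: box[225:270,185:290]=1
    q=P[m&box]; r=cv2.minAreaRect((q[:,:2]*1000).astype(np.float32)); print(n,'stone',len(q),r,np.median(q[:,2]))
    # wheel face
    b=np.zeros_like(m)
    if n=='scene': b[225:290,280:360]=1
    else: b[215:265,275:340]=1
    f=b&(abs(P[...,2]-.088)<.004)
    q=P[f]; (x,y),R=cv2.minEnclosingCircle((q[:,:2]*1000).astype(np.float32)); print('wheel',x,y,R,np.median(q[:,2]))
    k=b&(P[...,2]>.1)&(c.max(-1)<45); q=P[k]; print('knob',len(q),q.mean(0) if len(q) else '',q.min(0),q.max(0))
    t=b&(P[...,2]>.1); q=P[t]; print('tall',q.min(0),q.max(0))
```

```text
Traceback (most recent call last):
  File "h.py", line 10, in cloud
    return p@np.array(d['rotation']).T+d['xyz']
           ~^~~~~~~~~~~~~~~~~~~~~~~~~~
ValueError: matmul: Input operand 1 has a mismatch in its core dimension 0, with gufunc signature (n?,k),(k,m?)->(n?,m?) (size 4 is different from 3)
```

```bash
sed -i "s/np.array(d\['rotation'\]).T/Rotation.from_quat(d['rotation'],scalar_first=True).as_matrix().T/; 1a from scipy.spatial.transform import Rotation" h.py; sed -i 's/np.save  # noqa//' h.py
python3 - <<'E'
from h import *
d=load('scene'); c=d['color']; P=cloud(d)
a=cv2.resize(c[215:395,195:375],None,fx=3.3,fy=3.3,interpolation=cv2.INTER_CUBIC)
cv2.imwrite('pics/crop1.png',a)
for n in ('scene','side'):
    d=load(n);c=d['color'];P=cloud(d);hsv=cv2.cvtColor(c,cv2.COLOR_BGR2HSV)
    m=(hsv[...,0]>15)&(hsv[...,0]<32)&(hsv[...,1]>100)&(P[...,2]>.044)&(P[...,2]<.06)&(d['z_map']>0)
    box=np.zeros_like(m)
    if n=='scene': box[270:380,205:325]=1
    else: box[225:270,185:290]=1
    q=P[m&box]; r=cv2.minAreaRect((q[:,:2]*1000).astype(np.float32)); print(n,'stone',len(q),r,np.median(q[:,2]))
    b=np.zeros_like(m)
    if n=='scene': b[225:290,280:360]=1
    else: b[215:265,275:340]=1
    f=b&(abs(P[...,2]-.088)<.004)
    q=P[f]; (x,y),R=cv2.minEnclosingCircle((q[:,:2]*1000).astype(np.float32)); print('wheel',x,y,R,np.median(q[:,2]))
    k=b&(P[...,2]>.1)&(c.max(-1)<45); q=P[k]; print('knob',len(q),q.mean(0) if len(q) else '',q.min(0),q.max(0))
    t=b&(P[...,2]>.1); q=P[t]; print('tall',q.min(0),q.max(0))
E
```

```text
scene stone 3070 ((738.0751342773438, 155.6690673828125), (215.80850219726562, 73.41091918945312), 0.5021284818649292) 0.05332373891861525
wheel 555.7904052734375 156.2206268310547 56.7259407043457 0.08975775321164492
knob 22 [0.60227033 0.15631344 0.12343001] [0.58853202 0.14853148 0.11510998] [0.61030755 0.16693315 0.1336485 ]
tall [0.49481556 0.13779891 0.10020247] [1.38209417 0.65799696 0.74014951]
side stone 1300 ((738.7425537109375, 155.6329345703125), (204.89012145996094, 78.0444564819336), 0.7857404947280884) 0.052800201082513265
wheel 550.259765625 156.46328735351562 58.00667190551758 0.08908581538414462
knob 78 [0.543151   0.29782707 0.205427  ] [0.27698898 0.14073668 0.10270946] [0.60365297 1.1351026  0.70860373]
tall [0.27698898 0.13957693 0.10003397] [0.60365297 1.1351026  0.70860373]
```

View pics/crop1.png

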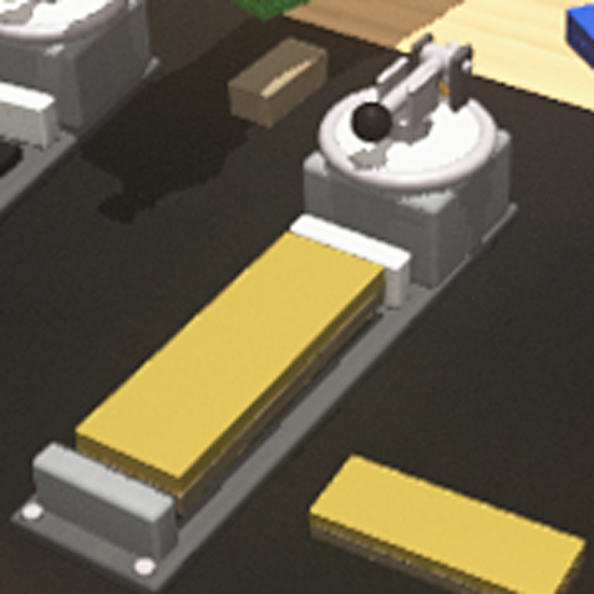

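The crop confirms it: ochre stone in the bed, crank folded, with the knob at crop (372,121), pointing towards the stone. The clamp axis runs along world +x, the wheel axis is at about (0.554, 0.156) and the knob at about (0.596, 0.156, 0.118). I'll move above the knob and turn the fingers to close along y.

```bash
python3 -m handwheel '[[20,3,0,-0.14,1],[40,6,0,-0.28,1],[60,9,0,-0.42,1],[80,12,0,-0.56,1],[100,15,0,-0.70,1],[120,18,0,-0.84,1],[140,21,0,-0.98,1],[156,22,0,-1.12,1]]' 20; python3 -c "
from h import *; s=sensors.get_state(); print(s['joint_pos'],s['tcp_pos'],Rotation.from_quat(s['orientation'],scalar_first=True).as_matrix().round(3))"
```

```text
clock: 0.9
tcp_pos: [0.5969, 0.1571, 0.2306]
orientation: [-0.0, 0.22, 0.975, -0.0]
wrist_force: [0.6, -0.0, 0.7]
finger_gap: 0.0854
grip_force: 0.0
[1.27297417e-01 3.98321511e-01 1.66954645e-01 1.34041978e+00
 8.27021230e-05 5.71807016e-01] [0.59690165 0.15707477 0.23062535] [[-0.903  0.43  -0.001]
 [ 0.43   0.903 -0.   ]
 [ 0.001 -0.    -1.   ]]
```

```bash
python3 -m handwheel '[[0,0,15,-0.14,1],[0,0,30,-0.28,1],[0,0,45,-0.42,1],[0,0,60,-0.447,1],[0,0,60,-0.447,1]]'; python3 -c "
from h import *
d=snap('wrist'); cv2.imwrite('pics/w1.png',d['color']); P=cloud(d);c=d['color']
s=sensors.get_state(); print(s['tcp_pos'],s['orientation'],d['xyz'])
k=(c.max(-1)<50)&(P[...,2]>.105)&(P[...,2]<.135)&(d['z_map']>0)
n,l,st,ce=cv2.connectedComponentsWithStats(k.astype(np.uint8))
for i in range(1,n):
  if st[i,4]>60:
    q=P[l==i]; print(st[i],ce[i],q.min(0),q.max(0),q[:,2].argmax() and q[q[:,2].argmax()])
"
```

```text
clock: 1.4
tcp_pos: [0.5952, 0.1558, 0.1685]
orientation: [-0.003, 0.002, 1.0, -0.0]
wrist_force: [0.8, 0.3, -1.6]
finger_gap: 0.0853
grip_force: 0.0
[0.59589326 0.15585462 0.16987814] [-1.66785517e-03  2.29338138e-03  9.99995955e-01 -2.18694502e-04] [0.5192511  0.15567087 0.31163327]
[ 289  250   48   43 1654] [312.50181378 271.23941959] [0.58236517 0.14136838 0.11775154] [0.60280862 0.16559395 0.13270263] [0.59319034 0.15530211 0.13270263]
```

View pics/w1.png

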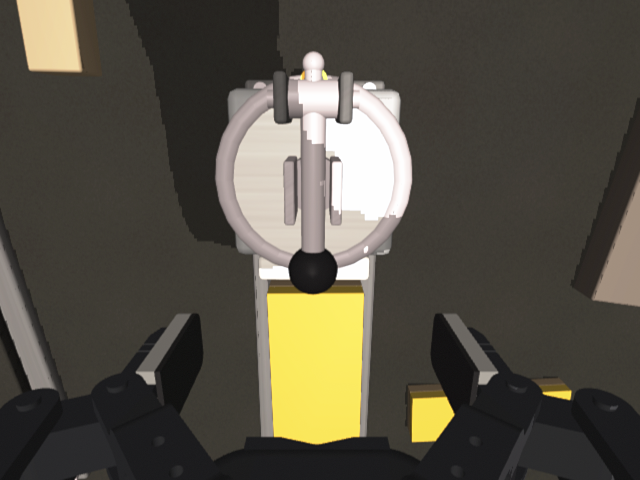

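The wrist view shows the knob at (313,271) and the hinge at (313,98), with the rod midway between the open fingers and parallel to the clamp. Knob centre is about (0.594, 0.1545). I'll descend and grip gently.

```bash
python3 -m handwheel '[[1,-1,25,0,1],[1,-1,50,0,1],[1,-1,68,0,1],[1,-1,68,0,0.5],[1,-1,68,0,0.1],[1,-1,68,0,0.1],[1,-1,68,0,0.1],[1,-1,68,0,0.1]]' 20;  python3 -m handwheel '[[0,0,0,0,0.1],[0,0,0,0,0.1],[0,0,0,0,0.1],[0,0,0,0,0.1]]'
```

```text
clock: 2.25
tcp_pos: [0.5971, 0.1541, 0.1049]
orientation: [0.001, 0.002, 1.0, -0.001]
wrist_force: [-0.1, -3.5, 4.0]
finger_gap: 0.0241
grip_force: 19.4
clock: 2.65
tcp_pos: [0.5971, 0.1542, 0.1047]
orientation: [0.001, 0.002, 1.0, -0.001]
wrist_force: [0.0, -4.6, 6.5]
finger_gap: 0.0244
grip_force: 19.5
```

The gap is 24 mm, so the grip is about 5 mm above the ball's equator. I'll reopen a little, go lower and grip again.

```bash
python3 -m handwheel '[[0,0,0,0,0.5],[0,0,0,0,0.5],[2,0,5,0,0.5],[2,0,5,0,0.5],[2,0,5,0,0.1],[2,0,5,0,0.1],[2,0,5,0,0.1],[2,0,5,0,0.1]]' 20
```

```text
clock: 3.45
tcp_pos: [0.5936, 0.1542, 0.0981]
orientation: [-0.0, 0.002, 1.0, -0.001]
wrist_force: [-1.7, -5.1, -0.4]
finger_gap: 0.0246
grip_force: 19.6
```

```bash
python3 -m handwheel '[[0.4,0,-8.4,0,0.1],[1.7,0,-16.7,0,0.1],[3.8,0,-24.8,0,0.1],[6.6,0,-32.7,0,0.1],[10.3,0,-40.3,0,0.1],[14.7,0,-47.4,0,0.1],[19.8,0,-54.1,0,0.1],[19.8,0,-54.1,0,0.1]]' 25; python3 -c "
from h import *
d=snap('side'); cv2.imwrite('pics/s2.png',cv2.resize(d['color'][130:290,220:420],None,fx=3.5,fy=3.5))"
```

```text
clock: 4.25
tcp_pos: [0.5732, 0.1544, 0.1531]
orientation: [-0.0, 0.002, 1.0, -0.001]
wrist_force: [-1.8, -5.6, -2.4]
finger_gap: 0.0245
grip_force: 25.0
```

View pics/s2.png

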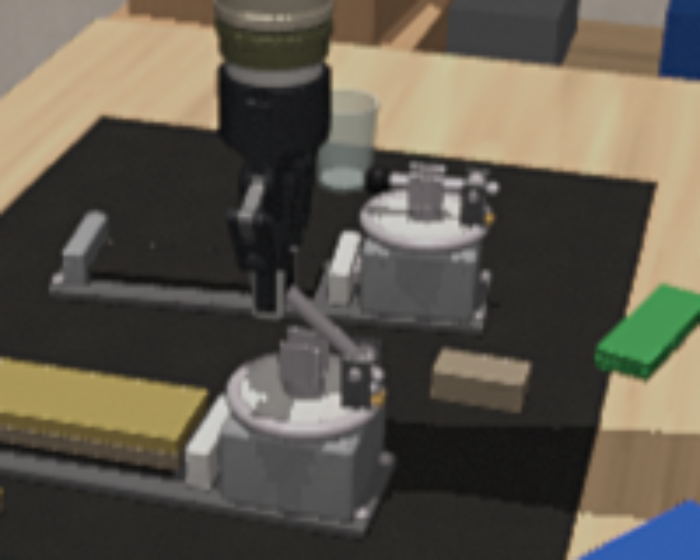

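The picture shows the crank held by its knob, tilted up about 40° from hinge (365,355) to fingers (275,295), with the wheel still parked. I'll continue along the arc to upright.

```bash
python3 -m handwheel '[[5.7,0,-6.2,0,0.1],[12,0,-11.7,0,0.1],[18.8,0,-16.6,0,0.1],[26.1,0,-20.8,0,0.1],[33.8,0,-24.2,0,0.1],[41.7,0,-26.8,0,0.1],[54.1,0,-29.3,0,0.1],[64.1,0,-29.9,0,0.1]]' 25;python3 -m handwheel '[[1,0,0,0,0.1],[2,0,0,0,0.1],[2,0,0,0,0.1]]'; python3 -c "
from h import *
d=snap('side'); cv2.imwrite('pics/s3.png',cv2.resize(d['color'][130:290,220:420],None,fx=3.5,fy=3.5))"
```

```text
clock: 5.1
tcp_pos: [0.5092, 0.1555, 0.1822]
orientation: [-0.0, 0.002, 1.0, 0.0]
wrist_force: [-0.1, -1.7, -7.2]
finger_gap: 0.0242
grip_force: 24.9
clock: 5.4
tcp_pos: [0.5082, 0.1556, 0.1822]
orientation: [0.0, 0.002, 1.0, 0.0]
wrist_force: [0.1, -1.7, -3.6]
finger_gap: 0.0246
grip_force: 25.1
```

View pics/s3.png

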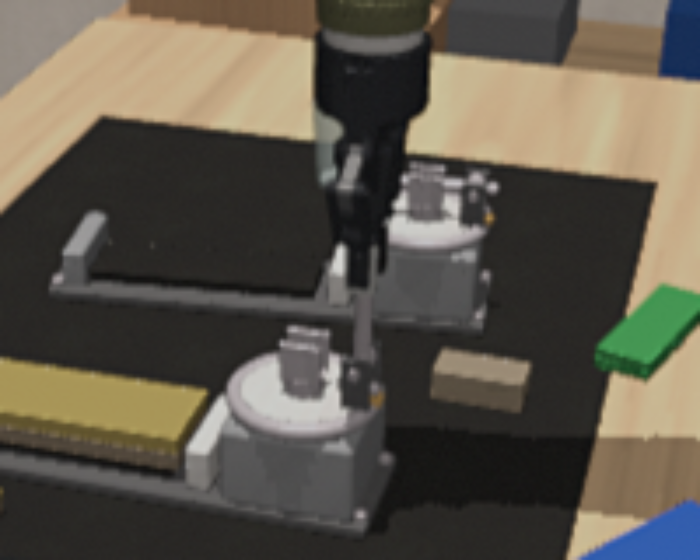

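The crank stands upright: hinge (362,380), rod vertical, knob in the fingers at about (365,265). Next I'll crank clockwise towards world +y about a centre near (0.551, 0.155), keeping the force in view.

```bash
python3 -m handwheel '[[-0.2,4.3,0,0,0.1],[-0.9,8.5,0,0,0.1],[-1.9,12.7,0,0,0.1],[-3.4,16.7,0,0,0.1],[-5.3,20.6,0,0,0.1],[-7.5,24.3,0,0,0.1],[-10.1,27.7,0,0,0.1],[-13,30.8,0,0,0.1]]'; python3 -c "
from h import *
d=snap('scene'); cv2.imwrite('pics/c3.png',cv2.resize(d['color'][140:340,210:390],None,fx=3,fy=3))"
```

```text
clock: 6.25
tcp_pos: [0.5212, 0.1865, 0.1822]
orientation: [-0.0, 0.002, 1.0, 0.0]
wrist_force: [-2.1, -2.1, -4.5]
finger_gap: 0.0243
grip_force: 25.1
```

View pics/c3.png

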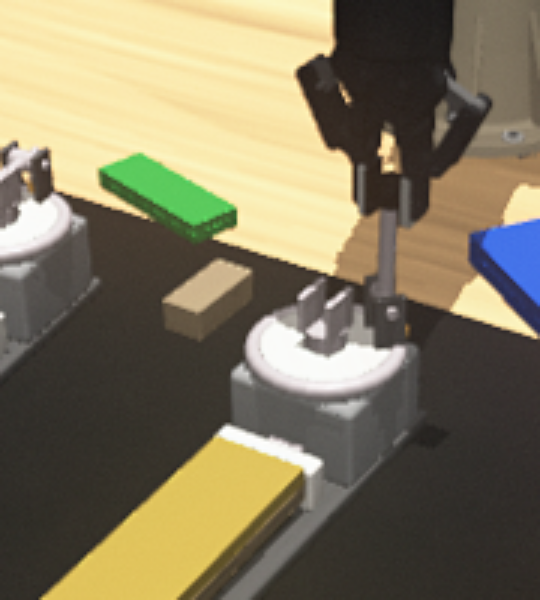

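The crank is upright and the wheel has turned about 45° with it. I'll continue to the stop.

```bash
python3 -m handwheel '[[-3.3,2.9,0,0,0.1],[-6.8,5.4,0,0,0.1],[-10.5,7.5,0,0,0.1],[-14.4,9.3,0,0,0.1],[-18.5,10.6,0,0,0.1],[-22.7,11.6,0,0,0.1],[-27,12.1,0,0,0.1],[-31.3,12.2,0,0,0.1]]'; python3 -m handwheel '[[-1.5,0,0,0,0.1],[-3,0,0,0,0.1],[-4,0,0,0,0.1],[-4,0,0,0,0.1],[-4,0,0,0,0.1]]'
```

```text
clock: 7.1
tcp_pos: [0.5528, 0.1984, 0.1822]
orientation: [-0.0, 0.002, 1.0, 0.0]
wrist_force: [-3.1, -0.8, -5.6]
finger_gap: 0.0241
grip_force: 25.1
clock: 7.6
tcp_pos: [0.556, 0.1982, 0.1822]
orientation: [-0.001, 0.002, 1.0, 0.0]
wrist_force: [-5.6, 0.8, -4.0]
finger_gap: 0.0243
grip_force: 25.1
```

```bash
python3 -m handwheel '[[-2,0,0,0,0.1],[-3,0,0,0,0.1],[-3,0,0,0,0.1],[-3,0,0,0,0.1]]'; python3 -c "
from h import *
d=snap('scene'); cv2.imwrite('pics/c4.png',cv2.resize(d['color'][140:390,190:390],None,fx=2.4,fy=2.4))
c=d['color'];P=cloud(d);hsv=cv2.cvtColor(c,cv2.COLOR_BGR2HSV)
m=(hsv[...,0]>15)&(hsv[...,0]<32)&(hsv[...,1]>100)&(P[...,2]>.044)&(P[...,2]<.06)
m[:270]=0;m[380:]=0;m[:,:205]=0;m[:,325:]=0
print(cv2.minAreaRect((P[m][:,:2]*1000).astype(np.float32)))"
```

```text
clock: 8.0
tcp_pos: [0.5565, 0.1983, 0.1821]
orientation: [-0.003, 0.002, 1.0, 0.0]
wrist_force: [-12.0, 0.7, -0.7]
finger_gap: 0.024
grip_force: 25.4
((745.3511962890625, 154.6017303466797), (210.6583709716797, 76.71434783935547), 0.8075776696205139)
```

View pics/c4.png

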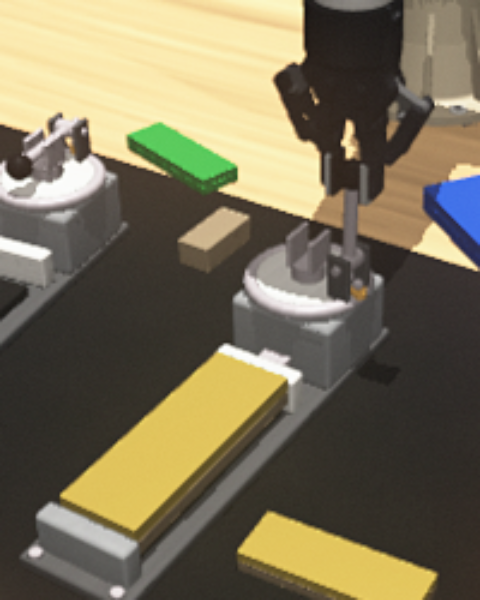

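The wheel is at its stop: force rises and the TCP holds. The stone sits between jaw and end stop, about 193 mm from the axis, and the crank is upright. I'll unload, open and retreat straight up.

```bash
python3 -m handwheel '[[3,0,0,0,0.1],[3,0,0,0,0.6],[3,0,0,0,1],[3,0,0,0,1],[3,0,0,0,1],[3,0,-30,0,1],[3,0,-65,0,1],[3,0,-100,0,1]]'; python3 -m handwheel '[[0,0,0,0,1],[0,0,0,0,1],[0,0,0,0,1]]'; python3 -c "
from h import *
d=snap('scene'); a=d['color'][140:390,190:390]; b=snap('wrist')['color']
cv2.imwrite('pics/f.png',np.hstack([cv2.resize(a,(384,480)),cv2.resize(b,(400,300),interpolation=3) if 0 else cv2.copyMakeBorder(cv2.resize(b,(400,300)),0,180,0,0,0)]))
c=d['color'];P=cloud(d);k=(c.max(-1)<60)&(P[...,2]>.17)&(P[...,2]<.225)&(P[...,0]>.5)&(P[...,0]<.62)&(abs(P[...,1]-.195)<.04)
print(k.sum(),P[k].min(0),P[k].max(0))"
```

```text
clock: 8.85
tcp_pos: [0.5567, 0.198, 0.2835]
orientation: [0.0, 0.002, 1.0, -0.0]
wrist_force: [1.5, 0.7, 0.0]
finger_gap: 0.0852
grip_force: 0.0
clock: 9.15
tcp_pos: [0.5563, 0.198, 0.2813]
orientation: [-0.001, 0.002, 1.0, -0.0]
wrist_force: [-0.0, -0.7, -0.0]
finger_gap: 0.085
grip_force: 0.0
89 [0.55127097 0.19253269 0.19713995] [0.57214792 0.21214459 0.21835491]
```

View pics/f.png

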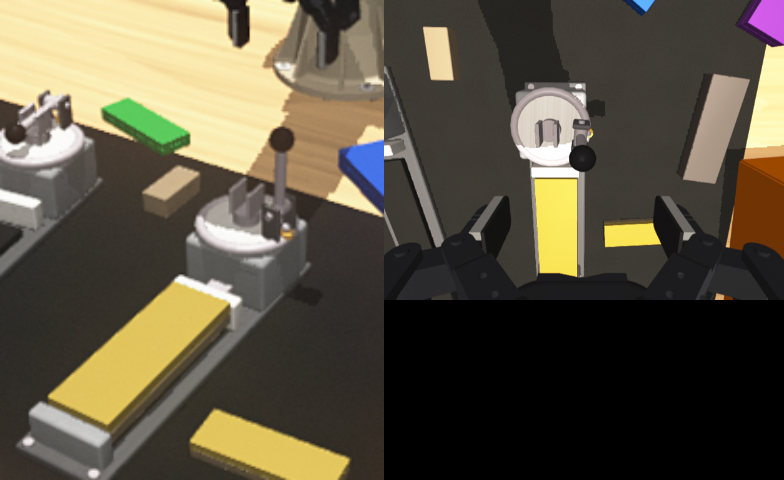

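The crank stands upright with its knob at (281,140), the wheel is turned about 95°, the stone is clamped, and the gripper is clear. Handing in.

```bash
python3 -c "
from workcell import workorder; print(workorder.hand_in())"
```

```text
the job is handed in; nothing more can be done
None
```

The stone is clamped: the crank is up and latched, the wheel is turned clockwise to its stop, the gripper has let go and is clear, and the job is handed in; the hand-in returned no verdict.

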